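# Nest the graded desk boxes in the sloping cradle

## Task

Put the desk tidy together: press the large blue box fully home into the sloping grey cradle, then nest the medium yellow box in the blue one, then the small orange box in the yellow one, each pushed right down to the floor of the one it stands in. Let go of everything, and do not knock over or push away the mug, the marker or the pencil lying about.

Things in the scene. Friction and masses are not known exactly. Their poses are not given: they have to be found in the camera images.
- pocket_seat (a point): middle of the floor of the pocket in the sloping grey cradle, fixed to the desk; the floor here is 45 mm above the desk. z points straight out of the pocket, 31.5 degrees (0.55 rad) from vertical, leaning towards the robot; x is the pocket's long side, rising away from the robot; y its short side, level. Inside 96 mm (x) by 72 mm (y), 45 mm deep; walls 5 mm
- cheek (a joint): rubber-faced sprung cheek in the middle of the pocket's +x wall, 26 mm above its floor: 0 = standing out 5 mm, grows (m) as it yields. It squeezes the large box against the -x wall with about 4 N (spring 1 N per mm), so that box does not slide home by its own weight but must be pushed (up to about 15 N) until it stops hard on the floor
- box_large_c (a point): blue large open-topped box, 92 (its x) by 68 (its y, narrow side) by 75 mm high, walls 2.5, floor 3 mm; loose, 55 to 170 g, first upright on the desk. Point: its centre, half-way up; z to its mouth, rim 37.5 mm above. Foot bevelled 4 mm a side over 10 mm. Fits the pocket (2 mm of play each side); home, this point is 37.5 mm above the pocket's floor, its rim 30 mm above the mouth of the pocket.
- box_medium_c (a point): yellow medium open-topped box, 83 (its x) by 59 (its y, narrow side) by 102 mm high, walls 2.5, floor 3 mm; loose, 55 to 170 g, first upright on the desk. Point: its centre, half-way up; z to its mouth, rim 51 mm above. Foot bevelled 4 mm a side over 10 mm. Fits the large box (2 mm of play each side); home, this point is 16.5 mm above the large box's point and its rim 30 mm above the large box's rim.
- box_small_c (a point): orange small open-topped box, 74 (its x) by 50 (its y, narrow side) by 129 mm high, walls 2.5, floor 3 mm; loose, 55 to 170 g, first upright on the desk. Point: its centre, half-way up; z to its mouth, rim 64.5 mm above. Foot bevelled 4 mm a side over 10 mm. Fits the medium box (2 mm of play each side); home, this point is 16.5 mm above the medium box's point and its rim 30 mm above the medium box's rim.
- mug: squat cream mug, 82 mm wide, 111 mm with its handle, 68 mm high, loose bystander; origin at the middle of its underside
- marker: white marker with red cap, 135 mm long, 16 mm thick, lying on the desk, loose bystander; origin at the middle of its underside
- pencil: green pencil, 112 mm long, 7 mm thick, lying on the desk, loose bystander; origin at the middle of its underside

How it is judged:
By the outcome, as a careful person would: the job done as asked, in the order asked, and still so for the second after the job is handed in, with the robot touching nothing.
It also fails if it takes over 72 s, if anything falls off the work surface, if the arm or the gripper's body presses on something with over 40 N, if the wrist force passes 120 N, or if a joint passes its speed limit or range.

## Robot

A 6-joint arm with a two-finger parallel gripper is mounted at the origin on a cart in front of the work surface, level with it; the furniture and walls round the work are solid. World frame = base frame: x ahead of the robot, y to its left, z up, the work surface at z = 0. Lengths are in mm, angles in rad, forces in N, time in s.
With the tool pointing down it reaches from about 325 to 775 mm from the base axis. Payload 5.5 kg.
Tool frame: the origin (TCP) lies midway between the tips of the shut fingers; the grasp point (between the pads) lies 19 mm behind it; z points along the fingers, y is the line along which they close (so a half turn about z gives the same grasp; the last joint's range is limited). The gripper opens to 85 mm and grips with 20 to 120 N. Pads are 22 mm wide; open, the fingers measure 114 mm over their backs; the gripper's body (76 mm by 85 mm) begins 54 mm behind the grasp point. The pads swing forward as they close: fully open they stand 13 mm farther back than shut.
Start: joints at [1.253, 0.091, 1.231, -0, 1.82, -0.057], TCP at [154.716, 579.724, 231.275] pointing down, gripper open.
Joint ranges: [-2.87, 2.87], [-0.86, 2.18], [0.17, 2.46], [-1.51, 4.65], [0.06, 2.69], [-2.65, 2.65]. Speed limits (rad/s): [2.57, 2.57, 3.01, 3.14, 3.14, 3.14].

## Interface

Orientations are given as a 3x3 rotation matrix whose columns are the frame's x, y, z axes.
In Python, from rig import arm gives the robot as it stands. The module is installed in compiled form; this text tells all that it offers.
- The arm moves only by the tool move_arm, never from a script. Its argument "series" is text: rows parted by semicolons, each of 6 numbers parted by spaces: the shift along the tool's x, y, z in cm, then the turn, a rotation vector about the tool's x, y, z in degrees. A call has 1 to 8 rows; each row shifts and turns the commanded pose from where the row before left it, along the tool's axes as they then stand; what a row does not reach is not made up. A row lasts 1/8 s, in which the tool goes at most 62.5 mm and 10.7 degrees, less where a joint would pass 70% of its speed; a pose out of reach is approached as far as the arm can. A call with a gripper value outside its range is refused whole. "claw" is the closure, from -1 (fully open) to 1 (shut), set as the call begins (left out, the last holds). The fingers move at their own pace and stop on an object; the grip force is fixed at half the most. Time passes only in rows, so rows that do not move let the fingers close. It gives the time, the measured TCP pose, the force, the opening and the grip force at its end, in the units of the state.
- arm.observe(): the state, without advancing time (a new reading comes with each control period).
- arm.capture(name): name is "scene" or "top" or "wrist"; returns a dict with "pixels" (420x560x3 uint8, red, green, blue), "K" (3x3 intrinsics, pixels), "xyz" and "attitude" of the camera in the world. Camera axes: x right, y down, z forward; pixel columns grow to the right and rows downward; lengths in mm; the calibration is good to about 2 mm. A picture is of the moment at which its call begins. There is no depth.
- arm.finish_job(): hands the job in; it is judged then, once.
The state is a dict: "clock": time; "joint_positions": joint angles; "dq": joint speeds; "joint_efforts": joint torques, N m; "eef_pos": TCP position; "eef_rot": TCP orientation; "force": force on the tool from outside, world axes, zero at the start; "moment": the same for the moment, N m; "opening": finger opening in mm; "grip_force": force on a finger pad.
Only numpy, scipy, OpenCV 4.12 (cv2) and the standard library are available. Lean on these libraries where they do the work, as an engineer would, in place of code of your own. Each camera call takes 0.05 s, during which the arm holds its last target. There are 200 camera calls.

## Working session

There is one attempt and no reset: what is moved stays moved. The work goes in short steps, Python scripts to look and compute and a tool call to move; the robot and the scene stay as the last step left them, time stands still between calls to the robot, and variables do not carry over. Pictures are saved under pics/ and viewed, at most 10 in all, crops included, and the job is handed in when it is done.

Besides the shell and the picture viewer there is one more tool, called after ">>>" in YAML: its name, and indented under it one key for each argument. move_arm: Moves the arm, as the interface text tells. Its arguments: {"type":"object","properties":{"series":{"type":"string"},"claw":{"type":"number"}},"required":["series"]}

```bash
mkdir -p pics; python3 - <<'E'
from rig import arm
import cv2,numpy as np,pickle
d={}
for n in("scene","top"):
    c=arm.capture(n);d[n]=c
    cv2.imwrite(f"pics/{n}0.png",c["pixels"][:,:,::-1]);print(n,np.round(c["K"],1).tolist(),np.round(c["xyz"],1),np.round(c["attitude"],3).tolist())
pickle.dump(d,open("c0.pkl","wb"))
print({k:np.round(v,3).tolist() for k,v in arm.observe().items()})
E
```

```text
scene [[408.1, 0.0, 284.6], [0.0, 408.1, 206.8], [0.0, 0.0, 1.0]] [-227.9 -551.9  510.5] [[0.56, -0.341, 0.755], [-0.828, -0.243, 0.505], [0.011, -0.908, -0.419]]
top [[457.3, 0.0, 277.4], [0.0, 457.3, 201.1], [0.0, 0.0, 1.0]] [ 288.4  -38.2 1245.6] [[0.025, -0.981, 0.194], [-0.999, -0.03, -0.021], [0.027, -0.194, -0.981]]
{'clock': 0.1, 'joint_positions': [1.253, 0.092, 1.232, -0.0, 1.82, -0.057], 'dq': [0.002, -0.001, -0.003, 0.001, 0.001, -0.0], 'joint_efforts': [0.003, -46.021, -41.922, -0.0, 0.011, -0.0], 'eef_pos': [154.644, 579.46, 230.234], 'eef_rot': [[-0.966, 0.258, -0.001], [0.258, 0.966, -0.002], [0.0, -0.002, -1.0]], 'force': [0.472, 0.149, 0.106], 'moment': [-0.004, 0.015, -0.002], 'grip_force': 0.0, 'opening': 85.418}
```

View pics/scene0.png

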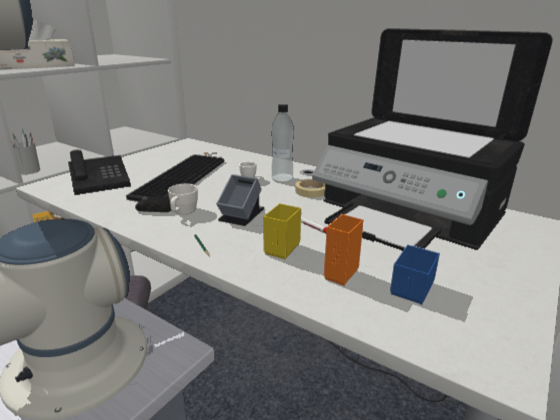

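View pics/top0.png

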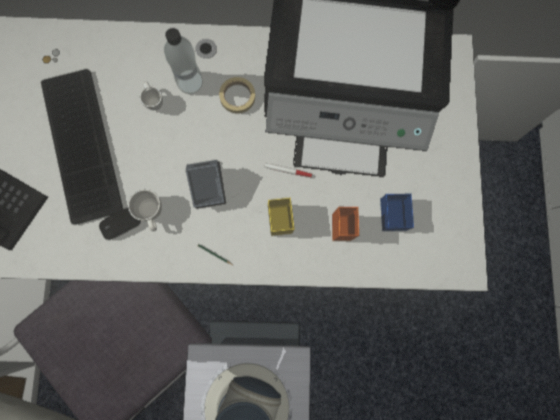

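```bash
cat > h.py <<'E'
import numpy as np,cv2
def ray(c,uv,z):
    uv=np.atleast_2d(uv).astype(float);d=np.c_[uv,np.ones(len(uv))]@np.linalg.inv(c["K"]).T@np.array(c["attitude"]).T
    o=np.array(c["xyz"]);return o+d*((z-o[2])/d[:,2])[:,None]
def proj(c,P):
    q=(np.atleast_2d(P)-np.array(c["xyz"]))@np.array(c["attitude"])@np.array(c["K"]).T;return q[:,:2]/q[:,2:]
HUE={"blue":(100,130),"yellow":(24,38),"orange":(4,17)}
def mask(c,n,roi=None):
    h=cv2.cvtColor(c["pixels"],cv2.COLOR_RGB2HSV);a,b=HUE[n]
    m=cv2.inRange(h,(a,110,40),(b,255,255))
    if roi:
        k=np.zeros_like(m);k[roi[1]:roi[3],roi[0]:roi[2]]=255;m&=k
    cs=cv2.findContours(m,cv2.RETR_EXTERNAL,cv2.CHAIN_APPROX_NONE)[0];return m,max(cs,key=cv2.contourArea)
E
python3 - <<'E'
from h import *;import pickle
d=pickle.load(open("c0.pkl","rb"));t=d["top"];s=d["scene"]
for n,h in(("blue",75),("yellow",102),("orange",129)):
    m,c=mask(t,n,(250,180,440,250));c=c[:,0]
    print(n,cv2.boundingRect(c))
    for z in(h,0):
        P=ray(t,c,z)[:,:2].astype(np.float32);print(z,np.round(cv2.minAreaRect(P),1) if 0 else cv2.minAreaRect(P),P.min(0),P.max(0))
    P=ray(t,c,h)[:,:2]
a=cv2.resize(t["pixels"][145:225,170:245],None,fx=5,fy=5,interpolation=3)
b=cv2.resize(s["pixels"][165:235,205:275],None,fx=5.7,fy=5.7,interpolation=3)
b=cv2.resize(b,(400,400))
im=np.clip(np.hstack([a,b])[:,:,::-1].astype(float)*1.6,0,255).astype(np.uint8)
cv2.imwrite("pics/crad.png",im)
E
```

```text
blue (386, 205, 3, 10)
75 ((506.5668640136719, -350.88031005859375), (5.271825790405273, 23.95606231689453), 88.74420928955078) [ 494.59152 -353.72256] [ 518.54205 -348.05356]
0 ((520.5479125976562, -370.9127197265625), (5.609593868255615, 25.49099349975586), 88.74409484863281) [ 507.80524 -373.93707] [ 533.29034 -367.90485]
yellow (269, 201, 25, 31)
102 ((478.30206298828125, -72.34647369384766), (78.45565795898438, 58.516380310058594), 6.065335273742676) [ 437.78217  -104.035446] [514.4712   -41.482464]
0 ((495.244140625, -75.39059448242188), (85.45333099365234, 63.73560333251953), 6.065332889556885) [ 451.11014 -109.90599] [534.6393   -41.773746]
orange (333, 207, 26, 33)
129 ((459.6349792480469, -232.3859100341797), (81.62354278564453, 62.25706481933594), 0.0902743712067604) [ 418.77423 -263.49762] [ 500.48837 -201.22357]
0 ((479.4232177734375, -254.81826782226562), (91.05352020263672, 69.44962310791016), 0.0902872234582901) [ 433.8418  -289.52432] [ 524.9964  -220.05577]
```

View pics/crad.png

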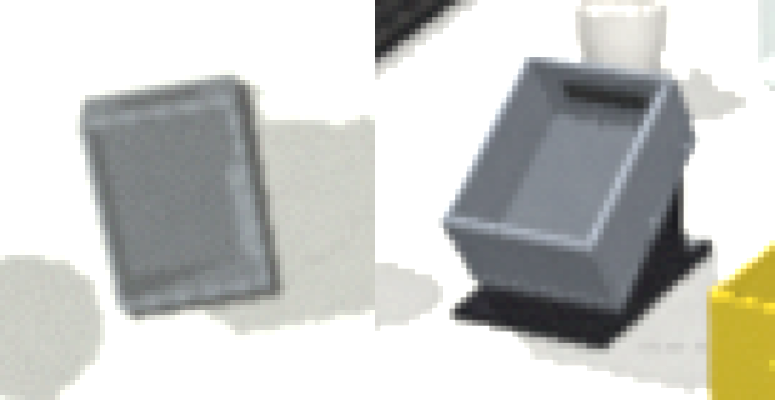

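```bash
cat > crad.py <<'E'
from h import *;import pickle
from scipy.optimize import least_squares
d=pickle.load(open("c0.pkl","rb"));t=d["top"];s=d["scene"]
# order: +x+y, +x-y, -x-y, -x+y  (outer mouth corners)
T=np.array([[82,103],[237,78],[265,293],[125,312]])/5+[169.6,144.6]
S=np.array([[155,60],[303,78],[220,247],[72,222]])/5.714+[204.6,164.6]
L=np.array([[53,41,45],[53,-41,45],[-53,-41,45],[-53,41,45.]])
def R(w):
    c,s_=np.cos(w),np.sin(w);a,b=np.cos(.55),np.sin(.55)
    return np.array([[c,-s_,0],[s_,c,0],[0,0,1]])@np.array([[a,0,-b],[0,1,0],[b,0,a]])
f=lambda p:np.r_[(proj(t,L@R(p[2]).T+[p[0],p[1],45])-T).ravel(),(proj(s,L@R(p[2]).T+[p[0],p[1],45])-S).ravel()]
if __name__=="__main__":
    r=least_squares(f,[520,150,0]);print(r.x,np.round(r.fun.reshape(-1,2),1).tolist())
    print(cv2.cvtColor(t["pixels"],cv2.COLOR_RGB2HSV)[205:222:5,385:410:6].tolist())
    h=cv2.cvtColor(t["pixels"],cv2.COLOR_RGB2HSV);m=cv2.inRange(h,(100,120,20),(135,255,255));m[:,:370]=0;m[:185]=0;m[245:]=0;m[:,425:]=0
    c=np.argwhere(m)[:,::-1];P=ray(t,c,75)[:,:2].astype(np.float32);print(len(c),cv2.minAreaRect(P),P.min(0),P.max(0))
    for n,p in(("mug",(145,205)),("mark",(290,171)),("pencil",(215,254))):print(n,ray(t,p,0)[0])
E
python3 crad.py
```

```text
[5.79688396e+02 1.30781698e+02 1.85269670e-01] [[-0.9, 2.2], [0.0, 2.5], [1.2, -2.1], [-1.7, -1.2], [1.1, -1.7], [1.1, -0.5], [0.4, 0.8], [-0.4, -0.2]]
[[[109, 103, 92], [111, 102, 90], [109, 106, 91], [109, 60, 68], [109, 103, 89]], [[109, 104, 91], [110, 106, 89], [110, 104, 91], [112, 67, 69], [110, 108, 90]], [[110, 96, 85], [109, 103, 89], [109, 105, 92], [109, 75, 71], [110, 100, 92]], [[111, 96, 85], [109, 103, 92], [111, 105, 92], [110, 81, 72], [109, 104, 91]]]
10 ((502.81597900390625, -350.94403076171875), (79.65422058105469, 0.9311484694480896), 2.1124484539031982) [ 463.02148 -352.67728] [ 542.5989 -349.0107]
mug [513.04395396 298.80275581   0.        ]
mark [622.51008249 -98.39390641   0.        ]
pencil [384.10155397 100.02147018   0.        ]
```

```bash
sed -i 's/\[82,103\],\[237,78\]/[90,122],[235,102]/' crad.py; sed -i 's/(a,110,40)/(a,85,30)/; s/"blue":(100,130)/"blue":(104,120)/' h.py; python3 crad.py | head -1
python3 - <<'E'
from h import *;import pickle
t=pickle.load(open("c0.pkl","rb"))["top"]
m,c=mask(t,"blue",(370,185,425,245));P=ray(t,c[:,0],75)[:,:2].astype(np.float32);print(cv2.minAreaRect(P),P.min(0),P.max(0))
E
```

```text
[5.75387074e+02 1.28984274e+02 1.82513905e-01] [[-1.9, 0.1], [1.1, -0.6], [1.7, -0.4], [-1.2, 0.4], [0.6, -1.1], [0.7, 0.1], [-0.2, 1.5], [-1.1, 0.4]]
((502.0731201171875, -364.06085205078125), (87.86861419677734, 53.8924446105957), 2.9528188705444336) [ 457.70316 -392.13327] [ 545.37415 -335.56375]
```

>>> move_arm:
  series: "0 -3 0 0 0 0;0 -6 0 0 0 -5;0 -6 0 0 0 -10;0 -6 0 0 0 -10;0 0 0 0 0 -10;0 0 0 0 0 -10;0 0 0 0 0 -10;0 0 0 0 0 -10"
  claw: -1

```text
clock: 1.1
eef_pos: [121.2, 373.4, 230.9]
eef_rot: [[-0.638, -0.77, -0.0], [-0.77, 0.638, -0.0], [0.0, -0.0, -1.0]]
force: [0.8, -0.6, 0.3]
opening: 85.0
grip_force: 0.0
```

>>> move_arm:
  series: "0 0 0 0 0 10;0 0 0 0 0 10;0 0 0 0 0 10;0 0 0 0 0 10;0 0 0 0 0 10.3"

```text
clock: 1.72
eef_pos: [121.1, 373.5, 230.9]
eef_rot: [[-1.0, 0.01, -0.0], [0.01, 1.0, -0.001], [0.0, -0.001, -1.0]]
force: [0.4, 0.6, -0.6]
opening: 85.2
grip_force: 0.0
```

>>> move_arm:
  series: "-4.7 -3.9 0 0 0 0;-4.7 -3.9 0 0 0 0;-4.7 -3.9 0 0 0 0;-4.7 -3.9 0 0 0 0;-4.7 -3.9 0 0 0 0;-4.7 -3.9 0 0 0 0;-4.7 -3.9 0 0 0 0"

```text
clock: 2.6
eef_pos: [450.2, 97.6, 231.0]
eef_rot: [[-1.0, 0.005, -0.0], [0.005, 1.0, 0.0], [0.0, 0.0, -1.0]]
force: [-0.2, 0.4, 0.3]
opening: 85.6
grip_force: 0.0
```

>>> move_arm:
  series: "-0.4 -5.8 0 0 0 0;-0.4 -5.8 0 0 0 0;-0.4 -5.8 0 0 0 0;-0.4 -5.8 0 0 0 0;-0.4 -5.8 0 0 0 0;-0.4 -5.8 0 0 0 0;-0.4 -5.8 0 0 0 0;-0.4 -5.8 0 0 0 0"

```text
clock: 3.6
eef_pos: [478.8, -366.7, 230.7]
eef_rot: [[-1.0, 0.004, -0.0], [0.004, 1.0, 0.001], [0.0, 0.001, -1.0]]
force: [1.1, -0.2, 1.5]
opening: 85.1
grip_force: 0.0
```

```bash
python3 - <<'E'
from rig import arm
from h import *;import pickle
w=arm.capture("wrist");pickle.dump(w,open("w1.pkl","wb"));cv2.imwrite("pics/w1.png",w["pixels"][:,:,::-1])
print(w["xyz"],np.round(w["attitude"],3).tolist(),w["K"][0]);o=arm.observe();print(np.round(o["eef_pos"],1),np.round(o["eef_rot"],3).tolist(),np.round(o["joint_positions"],2))
E
```

```text
[ 413.39482782 -365.54949944  373.30678483] [[0.005, 0.966, 0.258], [1.0, -0.006, 0.0], [0.002, 0.258, -0.966]] [327.14662494   0.         280.53756388]
[ 477.6 -373.   228. ] [[-1.0, 0.009, -0.004], [0.009, 1.0, -0.002], [0.004, -0.002, -1.0]] [-0.72  0.11  1.22 -0.    1.82 -2.28]
```

View pics/w1.png

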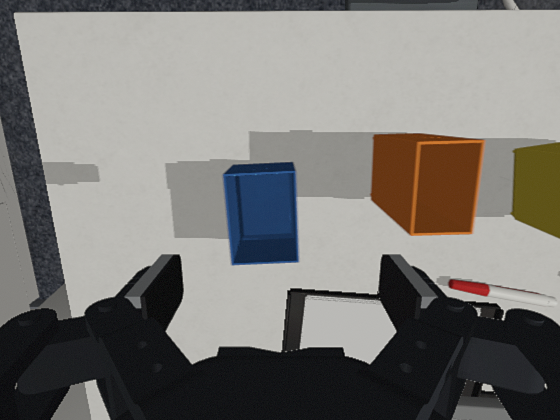

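```bash
python3 - <<'E'
from h import *;import pickle
w=pickle.load(open("w1.pkl","rb"))
for n,z in(("blue",75),("orange",129)):
    m,c=mask(w,n);h=cv2.convexHull(c);a=cv2.approxPolyDP(h,2.5,True)[:,0]
    print(n);print(np.c_[a,ray(w,a,z)[:,:2],ray(w,a,0)[:,:2]].round(1))
im=w["pixels"][150:280,215:310];cv2.imwrite("pics/w1c.png",cv2.resize(im,None,fx=4.4,fy=4.4,interpolation=2)[:,:,::-1])
E
```

```text
blue
[[ 291.   162.   452.  -355.7  461.6 -353.3]
 [ 295.   174.   463.  -352.   475.5 -348.6]
 [ 298.   261.   549.8 -348.5  584.1 -344.3]
 [ 232.   264.   552.6 -413.9  587.6 -426.1]
 [ 223.   174.   462.6 -418.3  475.  -431.5]
 [ 233.   165.   454.4 -408.7  464.7 -419.6]]
orange
[[ 375.   134.   424.9 -296.2  430.9 -259.6]
 [ 428.   134.   425.1 -257.5  431.2 -200.4]
 [ 484.   140.   429.6 -215.8  438.2 -136.8]
 [ 471.   233.   501.9 -214.9  548.7 -135.4]
 [ 411.   235.   503.3 -262.3  550.8 -207.7]
 [ 371.   199.   473.8 -295.9  505.6 -259.1]]
```

View pics/w1c.png

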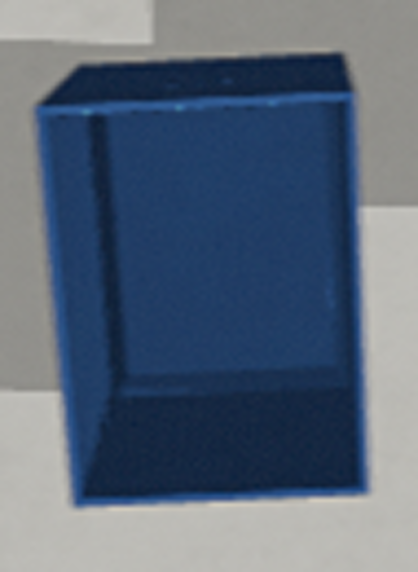

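>>> move_arm:
  series: "0 0 0 0 0 -2.7;0 0 0 0 0 0;0 0 0 0 0 0"

```text
clock: 4.03
eef_pos: [479.1, -364.5, 231.2]
eef_rot: [[-0.999, -0.043, -0.0], [-0.043, 0.999, 0.0], [0.0, 0.0, -1.0]]
force: [0.3, 0.6, 0.5]
opening: 85.1
grip_force: 0.0
```

```bash
python3 - <<'E'
from rig import arm
from h import *;import pickle
o=arm.observe();print(np.round(o["eef_pos"],1),np.round(o["eef_rot"],3).tolist())
w=arm.capture("wrist");pickle.dump(w,open("w2.pkl","wb"));print(w["xyz"])
m,c=mask(w,"blue");a=cv2.approxPolyDP(cv2.convexHull(c),2.5,True)[:,0]
print(np.c_[a,ray(w,a,75)[:,:2]].round(1))
o=arm.observe();print(np.round(o["eef_pos"],1))
E
```

```text
[ 479.1 -364.5  231.2] [[-0.999, -0.043, -0.0], [-0.043, 0.999, 0.0], [0.0, 0.0, -1.0]]
[ 413.73224127 -366.29513527  373.76420294]
[[ 292.   163.   452.8 -353.9]
 [ 295.   172.   461.  -350.7]
 [ 294.   260.   548.6 -347. ]
 [ 228.   262.   553.4 -412.3]
 [ 222.   171.   462.8 -417.8]
 [ 231.   163.   455.1 -409.5]]
[ 479.2 -364.4  231.4]
```

>>> move_arm:
  series: "-2.7 -1.9 0 0 0 0;0 0 4 0 0 0;0 0 4 0 0 0;0 0 4 0 0 0;0 0 4 0 0 0;0 0 2.9 0 0 0;0 0 0 0 0 0"

```text
clock: 4.95
eef_pos: [505.5, -380.9, 39.2]
eef_rot: [[-0.999, -0.043, -0.004], [-0.043, 0.999, 0.004], [0.004, 0.004, -1.0]]
force: [-0.5, 0.3, -0.2]
opening: 85.4
grip_force: 0.0
```

>>> move_arm:
  series: "0 0 0 0 0 0;0 0 0 0 0 0;0 0 0 0 0 0;0 0 0 0 0 0;0 0 0 0 0 0;0 0 0 0 0 0"
  claw: 1

```text
clock: 5.7
eef_pos: [508.0, -383.4, 44.8]
eef_rot: [[-0.999, -0.043, 0.003], [-0.043, 0.999, -0.002], [-0.003, -0.003, -1.0]]
force: [0.7, 0.3, 5.4]
opening: 66.8
grip_force: 68.8
```

```bash
python3 - <<'E'
from rig import arm
from h import *
w=arm.capture("wrist");cv2.imwrite("pics/w3.png",w["pixels"][:,:,::-1]);o=arm.observe();print(o["opening"],o["grip_force"],o["eef_pos"],o["joint_positions"])
E
```

```text
66.92737333114607 68.7671971321106 [ 507.97405218 -383.46620692   44.87592376] [-7.00229745e-01  2.26118031e-01  1.41289144e+00  2.96494220e-04
  1.49842700e+00 -2.31389756e+00]
```

View pics/w3.png

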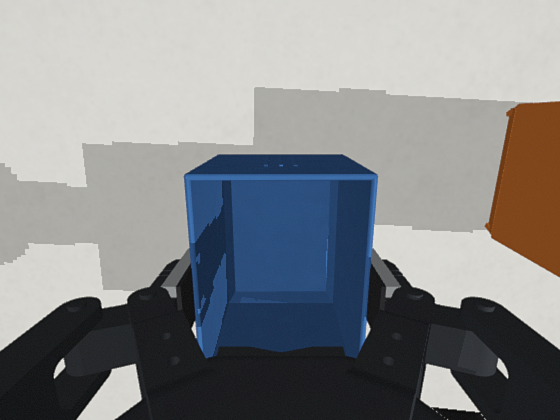

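>>> move_arm:
  series: "0 0 -3 0 0 0;0 0 -5 0 0 0;0 0 -5 0 0 0;0 0 -5 0 0 0;0 0 -3.5 0 0 0;0.2 3 0 0 0 0;0.2 4 0 0 0 0;0.2 5 0 0 0 0"

```text
clock: 6.75
eef_pos: [495.4, -262.3, 257.1]
eef_rot: [[-0.999, -0.042, -0.0], [-0.042, 0.999, 0.0], [0.0, 0.0, -1.0]]
force: [0.1, 0.6, -0.5]
opening: 67.0
grip_force: 68.1
```

>>> move_arm:
  series: "0 5 0 0 0 0;0 5 0 0 0 0;0 5 0 0 0 0;0 5 0 0 0 0;0 4 0 0 0 0;0 2 0 0 0 0;0 0 0 0 0 0;0 0 0 0 0 0"

```text
clock: 7.75
eef_pos: [484.6, -3.8, 257.3]
eef_rot: [[-0.999, -0.043, -0.0], [-0.043, 0.999, -0.0], [0.0, -0.0, -1.0]]
force: [0.1, 0.3, -1.4]
opening: 67.1
grip_force: 68.1
```

```bash
python3 - <<'E'
from rig import arm
from h import *;import pickle
w=arm.capture("wrist");pickle.dump(w,open("w4.pkl","wb"));o=arm.observe();print(o["opening"],o["eef_pos"],o["eef_rot"].tolist() if hasattr(o["eef_rot"],"tolist") else o["eef_rot"],w["xyz"],w["attitude"])
L=np.array([[x,y,45.] for x,y in((53,41),(53,-41),(-53,-41),(-53,41))])
from crad import R
p=proj(w,L@R(.18).T+[575,129,45]);print(p.round())
x0,y0=np.maximum(p.min(0)-30,0).astype(int);x1,y1=np.minimum(p.max(0)+30,[560,420]).astype(int)
print(x0,y0,x1,y1);cr=w["pixels"][y0:y1,x0:x1];f=min(4,780/cr.shape[1],580/cr.shape[0]);print("f",f)
cv2.imwrite("pics/w4.png",cv2.resize(cr,None,fx=f,fy=f,interpolation=2)[:,:,::-1])
E
```

```text
67.23215043782774 [484.58566871  -4.06621018 257.2816297 ] [[-0.9991194950336648, -0.041955038536470694, -9.687661278367158e-05], [-0.04195499693763605, 0.9991194223813192, -0.0003975580234494359], [0.00011347086760103803, -0.0003931435136427116, -0.9999999162812665]] [419.15268579  -5.57091313 399.8645779 ] [[-4.16364700e-02  9.65274449e-01  2.57898514e-01]
 [ 9.99132690e-01  4.00908313e-02  1.12513374e-02]
 [ 5.21262664e-04  2.58143302e-01 -9.66106497e-01]]
[[453. 303.]
 [371. 313.]
 [352. 212.]
 [427. 202.]]
321 171 483 342
f 3.391812865497076
```

View pics/w4.png

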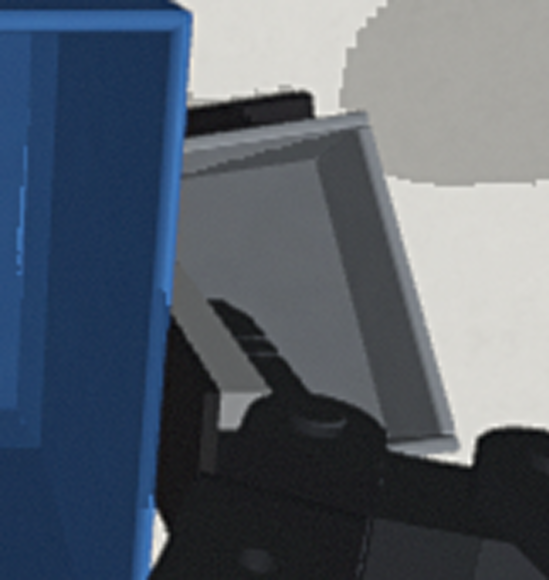

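```bash
python3 - <<'E'
from h import *;import pickle
from scipy.optimize import least_squares
from crad import R,f as f0
w=pickle.load(open("w4.pkl","rb"));O=np.array([[455.7,302.2],[429.2,204.0]])
L=np.array([[53,41,45],[-53,41,45.]])
g=lambda p:(proj(w,L@R(p[2]).T+[p[0],p[1],45])-O).ravel()
r=least_squares(g,[575,129,.18]);print(r.x,r.fun.round(1))
r=least_squares(lambda p:np.r_[g(p),f0(p)*.4],[575,129,.18]);print(r.x,r.fun[:4].round(1))
# box in hand: near rim corners in w4 (tool still): near rim edge from w1-like colours
m,c=mask(w,"blue",(0,100,400,330));a=cv2.approxPolyDP(cv2.convexHull(c),2.5,True)[:,0];print(a.tolist())
zr=257.3-44.9+75;print(ray(w,a,zr).round(1).tolist())
E
```

```text
[5.76046038e+02 1.31793520e+02 1.84541505e-01] [ 0.2  1.4 -0.2 -1.4]
[5.76009424e+02 1.31581755e+02 1.84102255e-01] [-0.   1.4 -0.4 -1.5]
[[377, 175], [365, 329], [195, 329], [185, 174], [218, 155], [342, 155]]
[[436.8, 28.7, 287.4], [498.3, 31.2, 287.4], [501.1, -36.0, 287.4], [439.2, -37.8, 287.4], [432.2, -26.4, 287.4], [430.4, 16.0, 287.4]]
```

>>> move_arm:
  series: "0 0 0 0 0 -8.1;0 0 0 0 -10.5 0;0 0 0 0 -10.5 0;0 0 0 0 -10.5 0;0.4 3.7 0 0 0 0;0.4 4 0 0 0 0;0.5 4 0 0 0 0;0 0 0 0 0 0"

```text
clock: 8.8
eef_pos: [451.4, 111.6, 250.5]
eef_rot: [[-0.838, -0.187, 0.513], [-0.16, 0.982, 0.098], [-0.522, 0.0, -0.853]]
force: [0.2, 0.1, -0.6]
opening: 67.1
grip_force: 68.2
```

>>> move_arm:
  series: "0 0 4 0 0 0;0 0 5 0 0 0;0 0 3 0 0 0;0 0 0 0 0 0;0 0 0 0 0 0"

```text
clock: 9.43
eef_pos: [514.4, 120.1, 149.6]
eef_rot: [[-0.838, -0.182, 0.515], [-0.155, 0.983, 0.095], [-0.524, -0.0, -0.852]]
force: [-0.3, 0.0, -0.5]
opening: 67.0
grip_force: 68.0
```

```bash
cat > err.py <<'E'
import sys
from rig import arm
from h import *
from crad import R
from scipy.spatial.transform import Rotation as Ro
# errors wrt pocket frame: tcp along pocket axes relative to seat, and rotation needed (tool axes)
def err(p=(576.0,131.6,.184)):
    o=arm.observe();Rp=R(p[2]);T=np.array(o["eef_rot"])
    print("t",round(o["clock"],2),"pos in pocket",((np.array(o["eef_pos"])-[p[0],p[1],45])@Rp).round(1),"rot",np.rad2deg(Ro.from_matrix(T.T@(Rp@np.diag([-1,1,-1]))).as_rotvec()).round(2),"F pocket",(np.array(o["force"])@Rp).round(1),"M",np.round(o["moment"],2),"open",round(o["opening"],1))
    print("eef",np.round(o["eef_pos"],1),"q",np.round(o["joint_positions"],2))
if __name__=="__main__":err()
E
python3 - <<'E'
from err import *;import pickle
err();s=arm.capture("scene");cv2.imwrite("pics/s5.png",cv2.resize(s["pixels"][100:260,160:340],None,fx=3.3,fy=3.3,interpolation=2)[:,:,::-1])
E
```

```text
t 9.43 pos in pocket [  1.2  -0.  122. ] rot [-0.06  0.06 -0.06] F pocket [-0.5  0.1 -0.2] M [-0.01  0.36 -0.05] open 67.0
eef [514.4 120.1 149.6] q [ 0.16 -0.63  2.06  0.01  1.16 -1.6 ]
```

View pics/s5.png

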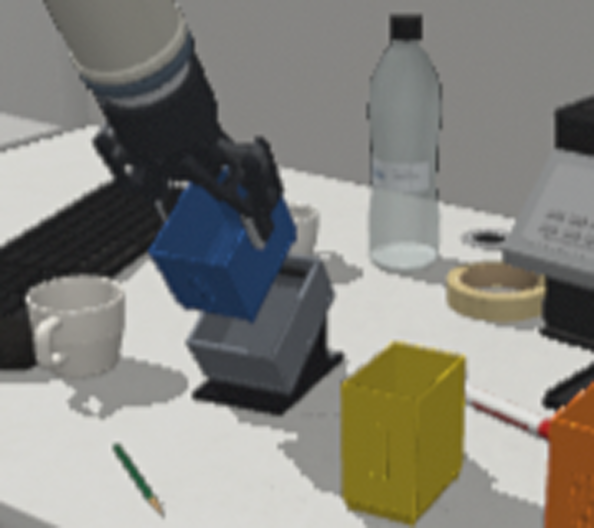

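>>> move_arm:
  series: "0.2 0 1.5 0 0 0;0 0 1.5 0 0 0;0 0 1 0 0 0;0 0 1 0 0 0;0 0 0 0 0 0"

```text
clock: 10.1
eef_pos: [539.0, 125.9, 104.7]
eef_rot: [[-0.837, -0.184, 0.515], [-0.156, 0.983, 0.096], [-0.524, -0.0, -0.852]]
force: [5.7, 0.5, -1.8]
opening: 67.1
grip_force: 67.8
```

```bash
python3 err.py
```

```text
t 10.1 pos in pocket [-0.7  1.2 70.4] rot [0.01 0.11 0.04] F pocket [ 3.9 -0.5 -4.5] M [ 0.13 -0.84  0.21] open 67.1
eef [539.  125.9 104.7] q [ 0.16 -0.53  2.07  0.01  1.04 -1.6 ]
```

>>> move_arm:
  series: "0 0 0.8 0 0 0;0 0 0.8 0 0 0;0 0 0.6 0 0 0;0 0 0 0 0 0;0 0 0 0 0 0"

```text
clock: 10.72
eef_pos: [550.2, 128.0, 86.4]
eef_rot: [[-0.837, -0.184, 0.516], [-0.157, 0.983, 0.096], [-0.525, -0.001, -0.851]]
force: [6.8, 1.4, 0.2]
opening: 67.2
grip_force: 67.9
```

```bash
python3 err.py
```

```text
t 10.72 pos in pocket [-0.5  1.1 48.9] rot [-0.    0.14  0.06] F pocket [ 6.1  0.2 -3.5] M [-0.05 -0.86  0.31] open 67.2
eef [550.2 128.   86.4] q [ 0.16 -0.48  2.07  0.01  0.99 -1.6 ]
```

>>> move_arm:
  series: "-0.05 0 0.3 0 0 0;0 0 0.3 0 0 0;0 0 0.2 0 0 0;0 0 0 0 0 0"

```text
clock: 11.22
eef_pos: [552.7, 128.4, 82.8]
eef_rot: [[-0.839, -0.184, 0.512], [-0.157, 0.983, 0.095], [-0.521, -0.001, -0.853]]
force: [-37.3, -10.4, 31.5]
opening: 67.1
grip_force: 74.1
```

```bash
python3 err.py
```

```text
t 11.22 pos in pocket [-0.3  1.1 44.5] rot [-0.   -0.1   0.05] F pocket [-16.4  -3.4  47.1] M [-0.26  2.7   0.56] open 67.1
eef [552.7 128.4  82.8] q [ 0.16 -0.46  2.07  0.01  0.99 -1.6 ]
```

>>> move_arm:
  series: "0 0 -0.3 0 0 0;0 0 0 0 0 0;0 0 0 0 0 0;0 0 0 0 0 0"
  claw: -1

```text
clock: 11.72
eef_pos: [551.9, 128.3, 80.8]
eef_rot: [[-0.839, -0.183, 0.512], [-0.156, 0.983, 0.096], [-0.521, 0.0, -0.853]]
force: [-0.5, 0.0, -0.4]
opening: 85.4
grip_force: 0.0
```

>>> move_arm:
  series: "0 0 -2 0 0 0;0 0 -4 0 0 0;0 0 -5 0 0 0;0 0 -4 0 0 0;0 0 0 0 0 0;0 0 0 0 0 0"

```text
clock: 12.48
eef_pos: [475.1, 113.9, 208.6]
eef_rot: [[-0.839, -0.183, 0.513], [-0.156, 0.983, 0.096], [-0.522, 0.0, -0.853]]
force: [0.2, 0.3, -1.2]
opening: 85.4
grip_force: 0.0
```

```bash
python3 - <<'E'
from err import *;import pickle
err();w=arm.capture("wrist");pickle.dump(w,open("w6.pkl","wb"))
m,c=mask(w,"blue");a=cv2.approxPolyDP(cv2.convexHull(c),2.5,True)[:,0];print(a.tolist())
L=np.array([[46,34,75],[46,-34,75],[-46,-34,75],[-46,34,75.]])
print(proj(w,L@R(.184).T+[576,131.6,45]).round(1).tolist())
cv2.imwrite("pics/w6.png",w["pixels"][:,:,::-1])
E
```

```text
t 12.47 pos in pocket [ -1.8   1.1 193. ] rot [ 0.01 -0.07  0.01] F pocket [-0.5  0.2 -1.2] M [-0.02  0.25  0.05] open 85.4
eef [475.1 113.9 208.6] q [ 0.16 -0.75  2.02  0.02  1.32 -1.6 ]
[[321, 144], [320, 251], [242, 252], [238, 145], [243, 142], [310, 141]]
[[317.7, 254.5], [238.5, 254.6], [234.5, 146.1], [321.0, 146.0]]
```

View pics/w6.png

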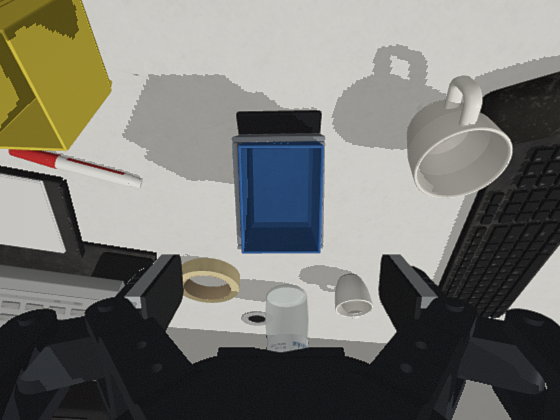

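>>> move_arm:
  series: "0 0 0 0 10.5 0;0 0 0 0 10.5 0;0 0 0 0 10.5 0;1 -4.5 -1.5 0 0 0;1 -4.5 -1.5 0 0 0;1 -4.5 -1.5 0 0 0;0.9 -4.7 -0.6 0 0 0;0 0 0 0 0 4.5"

```text
clock: 13.52
eef_pos: [470.2, -75.1, 258.7]
eef_rot: [[-0.995, -0.099, -0.003], [-0.099, 0.995, -0.0], [0.003, 0.0, -1.0]]
force: [-0.1, 0.3, -0.1]
opening: 85.2
grip_force: 0.0
```

>>> move_arm:
  series: "0 0 0 0 0 0;0 0 0 0 0 0"

```text
clock: 13.78
eef_pos: [470.2, -71.7, 259.3]
eef_rot: [[-0.994, -0.108, -0.002], [-0.108, 0.994, 0.001], [0.002, 0.001, -1.0]]
force: [-0.6, -0.2, -0.8]
opening: 85.3
grip_force: 0.0
```

```bash
cat > box.py <<'E'
import sys
from rig import arm
from h import *
def look(n,z,l,b):
    o=arm.observe();p=np.array(o["eef_pos"]);T=np.array(o["eef_rot"]);w=arm.capture("wrist")
    m,c=mask(w,n);a=cv2.approxPolyDP(cv2.convexHull(c),2.5,True)[:,0]
    print("tcp",p.round(1),"yaw",round(np.degrees(np.arctan2(-T[0,1],T[1,1])),2),"cam",np.round(w["xyz"],1));print(np.c_[a,ray(w,a,z)[:,:2]].round(1))
    np.save("wr.npy",w["pixels"])
if __name__=="__main__":look(sys.argv[1],float(sys.argv[2]),0,0)
E
python3 box.py yellow 102
```

```text
tcp [470.2 -71.7 259.3] yaw 6.18 cam [405.4 -77.8 402. ]
[[ 303.   151.   431.2  -54. ]
 [ 309.   159.   437.8  -47.6]
 [ 310.   242.   518.   -36.2]
 [ 251.   244.   526.1  -93.4]
 [ 246.   161.   445.8 -104.8]
 [ 254.   152.   436.8  -98.2]]
```

>>> move_arm:
  series: "-1.2 -0.05 0 0 0 -1.9;0 0 4 0 0 0;0 0 5 0 0 0;0 0 5 0 0 0;0 0 3 0 0 0;0 0 1.6 0 0 0;0 0 0 0 0 0;0 0 0 0 0 0"

```text
clock: 14.82
eef_pos: [483.2, -71.4, 76.4]
eef_rot: [[-0.99, -0.139, 0.003], [-0.139, 0.99, -0.001], [-0.003, -0.001, -1.0]]
force: [0.6, -0.8, 0.6]
opening: 85.4
grip_force: 0.0
```

>>> move_arm:
  series: "0 0 0 0 0 0;0 0 0 0 0 0;0 0 0 0 0 0;0 0 0 0 0 0;0 0 0 0 0 0;0 0 0 0 0 0"
  claw: 1

```text
clock: 15.58
eef_pos: [483.1, -71.7, 76.3]
eef_rot: [[-0.99, -0.138, 0.003], [-0.138, 0.99, -0.001], [-0.003, -0.001, -1.0]]
force: [0.3, -0.4, 5.9]
opening: 57.8
grip_force: 65.6
```

```bash
python3 box.py yellow 102
```

```text
tcp [483.1 -71.7  76.3] yaw 7.95 cam [417.8 -79.6 218.6]
[[ 327.   158.   429.5  -61.3]
 [ 360.   186.   437.8  -47.7]
 [ 350.   355.   509.7  -37.3]
 [ 212.   356.   518.2  -94.9]
 [ 201.   186.   445.8 -104.9]
 [ 235.   157.   433.6  -93.8]]
```

>>> move_arm:
  series: "0 0 -3 0 0 0;0 0 -5 0 0 0;0 0 -5 0 0 0;0 0 -5.4 0 0 0;0 0 0 0 0 -2.6;0 0 0 0 -10.5 0;0 0 0 0 -10.5 0;0 0 0 0 -10.5 0"

```text
clock: 16.62
eef_pos: [482.3, -71.1, 259.3]
eef_rot: [[-0.835, -0.184, 0.519], [-0.157, 0.983, 0.096], [-0.528, -0.001, -0.849]]
force: [-0.1, -0.2, -0.6]
opening: 57.9
grip_force: 64.9
```

>>> move_arm:
  series: "0.3 3 0 0 0 0;0 5 0 0 0 0;0 5 0 0 0 0;0 4 0 0 0 0;0 1.4 0 0 0 0;0 0 3 0 0 0;0 0 4 0 0 0;0 0 0 0 0 0"

```text
clock: 17.62
eef_pos: [480.6, 115.7, 192.5]
eef_rot: [[-0.842, -0.184, 0.507], [-0.157, 0.983, 0.095], [-0.515, 0.0, -0.857]]
force: [0.3, -0.9, -0.1]
opening: 57.7
grip_force: 64.9
```

```bash
python3 err.py
```

```text
t 17.62 pos in pocket [ -5.4   1.9 176.3] rot [ 0.03 -0.49  0.02] F pocket [ 0.  -1.  -0.2] M [-0.08  0.29  0.01] open 57.7
eef [480.6 115.7 192.5] q [ 0.16 -0.73  2.04  0.01  1.29 -1.6 ]
```

>>> move_arm:
  series: "0 0 0 0 0 0;0 0 0 0 0 0"

```text
clock: 17.88
eef_pos: [482.1, 115.7, 199.7]
eef_rot: [[-0.837, -0.183, 0.516], [-0.156, 0.983, 0.096], [-0.525, -0.0, -0.851]]
force: [0.3, -0.7, -0.2]
opening: 57.7
grip_force: 64.9
```

```bash
python3 err.py
```

```text
t 17.88 pos in pocket [ -0.3   1.6 181.7] rot [-0.    0.17  0.  ] F pocket [ 0.  -0.7 -0.2] M [-0.03  0.33 -0.03] open 57.7
eef [482.1 115.7 199.7] q [ 0.16 -0.73  2.03  0.01  1.29 -1.6 ]
```

>>> move_arm:
  series: "0.07 -0.05 1.5 0 0 0;0 0 1.2 0 0 0;0 0 1 0 0 0;0 0 1 0 0 0;0 0 1 0 0 0;0 0 0.5 0 0 0;0 0 0 0 0 0;0 0 0 0 0 0"

```text
clock: 18.88
eef_pos: [513.1, 121.1, 144.1]
eef_rot: [[-0.838, -0.183, 0.513], [-0.156, 0.983, 0.096], [-0.522, 0.0, -0.853]]
force: [-0.7, -0.8, -0.6]
opening: 57.9
grip_force: 65.2
```

```bash
python3 err.py
```

```text
t 18.88 pos in pocket [ -2.6   1.2 117.8] rot [ 0.01 -0.03  0.01] F pocket [-1.  -0.7 -0. ] M [-0.04  0.31  0.01] open 57.9
eef [513.1 121.1 144.1] q [ 0.16 -0.63  2.07  0.01  1.15 -1.6 ]
```

>>> move_arm:
  series: "-0.1 0 1.2 0 0 0;0 0 1.2 0 0 0;0 0 1 0 0 0;0 0 0.3 0 0 0;0 0 0 0 0 0;0 0 0 0 0 0"

```text
clock: 19.62
eef_pos: [533.0, 124.8, 113.3]
eef_rot: [[-0.838, -0.183, 0.514], [-0.156, 0.983, 0.096], [-0.523, 0.0, -0.853]]
force: [-0.1, -0.4, -0.8]
opening: 57.8
grip_force: 65.3
```

```bash
python3 err.py
```

```text
t 19.62 pos in pocket [-1.4  1.2 80.9] rot [ 0.01 -0.01  0.01] F pocket [-0.6 -0.3 -0.6] M [-0.08  0.29  0.01] open 57.8
eef [533.  124.8 113.3] q [ 0.16 -0.55  2.07  0.01  1.07 -1.6 ]
```

>>> move_arm:
  series: "0 0 0.15 0 0 0;0 0 0.15 0 0 0;0 0 0.1 0 0 0;0 0 0 0 0 0"

```text
clock: 20.12
eef_pos: [534.5, 125.0, 112.2]
eef_rot: [[-0.838, -0.183, 0.514], [-0.157, 0.983, 0.095], [-0.522, -0.0, -0.853]]
force: [-20.9, -5.3, 14.3]
opening: 57.9
grip_force: 68.1
```

```bash
python3 err.py
```

```text
t 20.12 pos in pocket [-0.7  1.1 79.3] rot [-0.01 -0.02  0.04] F pocket [-10.8  -1.4  23.5] M [-0.35  2.12  0.23] open 57.9
eef [534.5 125.  112.2] q [ 0.16 -0.54  2.07  0.01  1.06 -1.6 ]
```

>>> move_arm:
  series: "0 0 -0.1 0 0 0;0 0 0 0 0 0;0 0 0 0 0 0;0 0 0 0 0 0"
  claw: -1

```text
clock: 20.62
eef_pos: [534.5, 125.1, 110.2]
eef_rot: [[-0.838, -0.183, 0.513], [-0.156, 0.983, 0.096], [-0.522, 0.0, -0.853]]
force: [0.3, 0.3, -0.9]
opening: 85.1
grip_force: 0.0
```

>>> move_arm:
  series: "0 0 -2 0 0 0;0 0 -4 0 0 0;0 0 -5 0 0 0;0 0 0 0 10.5 0;0 0 0 0 10.5 0;0 0 0 0 10.5 0;0 0 -4 0 0 10;0.6 -3.5 -3.8 0 0 0"

```text
clock: 21.62
eef_pos: [473.2, 80.4, 280.9]
eef_rot: [[-1.0, -0.01, -0.005], [-0.01, 1.0, 0.0], [0.005, 0.0, -1.0]]
force: [0.3, -0.6, -0.1]
opening: 85.5
grip_force: 0.0
```

>>> move_arm:
  series: "0.6 -5 0 0 0 0;0.6 -5 0 0 0 0;0 -5 0 0 0 0;0 -5 0 0 0 0;0 -5 0 0 0 0;0 -4.5 0 0 0 0;0 -2 0 0 0 0;0 0 0 0 0 0"

```text
clock: 22.62
eef_pos: [463.5, -236.2, 281.8]
eef_rot: [[-1.0, -0.008, -0.001], [-0.008, 1.0, 0.001], [0.001, 0.001, -1.0]]
force: [-0.8, -0.7, -0.8]
opening: 85.6
grip_force: 0.0
```

>>> move_arm:
  series: "0 0 0 0 0 0;0 0 0 0 0 0"

```text
clock: 22.88
eef_pos: [463.8, -234.3, 282.7]
eef_rot: [[-1.0, -0.012, 0.001], [-0.012, 1.0, -0.0], [-0.001, -0.0, -1.0]]
force: [0.5, 0.6, -0.7]
opening: 85.5
grip_force: 0.0
```

```bash
python3 box.py orange 129
```

```text
tcp [ 463.8 -234.3  282.7] yaw 0.66 cam [ 398.2 -234.1  425.2]
[[ 296.   145.   421.5 -219.8]
 [ 302.   155.   430.3 -214.2]
 [ 301.   230.   501.6 -213.2]
 [ 251.   231.   503.1 -261. ]
 [ 247.   155.   430.8 -263.7]
 [ 257.   145.   421.8 -254.6]]
```

>>> move_arm:
  series: "-0.3 -0.45 0 0 0 -0.6;0 0 4 0 0 0;0 0 5 0 0 0;0 0 5 0 0 0;0 0 3 0 0 0;0 0 1 0 0 0;0 0 0 0 0 0;0 0 0 0 0 0"

```text
clock: 23.92
eef_pos: [467.5, -240.6, 104.5]
eef_rot: [[-1.0, -0.02, 0.003], [-0.02, 1.0, -0.002], [-0.003, -0.002, -1.0]]
force: [0.2, -0.1, -0.3]
opening: 85.6
grip_force: 0.0
```

>>> move_arm:
  series: "0 0 0 0 0 0;0 0 0 0 0 0;0 0 0 0 0 0;0 0 0 0 0 0;0 0 0 0 0 0;0 0 0 0 0 0;0 0 0 0 0 0"
  claw: 1

```text
clock: 24.8
eef_pos: [467.1, -240.2, 103.5]
eef_rot: [[-1.0, -0.02, 0.002], [-0.02, 1.0, -0.001], [-0.002, -0.001, -1.0]]
force: [0.4, 0.9, 5.6]
opening: 49.2
grip_force: 63.1
```

```bash
python3 box.py orange 129
```

```text
tcp [ 467.1 -240.2  103.5] yaw 1.17 cam [ 401.4 -240.5  246. ]
[[ 315.   159.   415.4 -227.9]
 [ 347.   198.   429.5 -215.5]
 [ 340.   347.   493.7 -213.8]
 [ 282.   352.   496.7 -238. ]
 [ 222.   347.   494.7 -263.2]
 [ 214.   197.   430.1 -264.4]
 [ 248.   159.   415.9 -251.8]]
```

>>> move_arm:
  series: "0 0 -3 0 0 0;0 0 -5 0 0 0;0 0 -5 0 0 0;0 0 -3.6 0 0 0;0 0 0 0 0 -9.4;0 0 0 0 -10.5 0;0 0 0 0 -10.5 0;0 0 0 0 -10.5 0"

```text
clock: 25.85
eef_pos: [466.6, -240.0, 268.7]
eef_rot: [[-0.835, -0.183, 0.519], [-0.156, 0.983, 0.096], [-0.527, -0.001, -0.85]]
force: [0.3, 0.0, -1.6]
opening: 48.7
grip_force: 62.6
```

>>> move_arm:
  series: "-1 3 2 0 0 0;-1 5 2 0 0 0;-1 5 0 0 0 0;0 5 0 0 0 0;0 5 0 0 0 0;0 5 0 0 0 0;0 4 0 0 0 0;0 2.6 0 0 0 0"

```text
clock: 26.85
eef_pos: [448.0, 110.4, 249.3]
eef_rot: [[-0.838, -0.185, 0.513], [-0.158, 0.983, 0.097], [-0.522, 0.0, -0.853]]
force: [0.3, -0.4, -0.2]
opening: 49.4
grip_force: 62.6
```

>>> move_arm:
  series: "0 0 0 0 0 0;0 0 0 0 0 0;0 0 0 0 0 0"

```text
clock: 27.22
eef_pos: [449.1, 107.4, 249.6]
eef_rot: [[-0.839, -0.181, 0.513], [-0.155, 0.983, 0.094], [-0.522, -0.0, -0.853]]
force: [0.3, 0.5, -0.3]
opening: 49.4
grip_force: 62.6
```

```bash
python3 err.py
```

```text
t 27.23 pos in pocket [ -3.2  -0.5 242. ] rot [-0.07 -0.05 -0.08] F pocket [ 0.2  0.4 -0.5] M [-0.07  0.37 -0.01] open 49.4
eef [449.1 107.4 249.6] q [ 0.15 -0.81  1.99  0.02  1.42 -1.6 ]
```

>>> move_arm:
  series: "-0.2 0.16 1 0 0 0;0 0 1.5 0 0 0;0 0 1 0 0 0;0 0 1 0 0 0;0 0 1 0 0 0;0 0 0.5 0 0 0;0 0 0 0 0 0;0 0 0 0 0 0"

```text
clock: 28.22
eef_pos: [481.1, 116.2, 200.3]
eef_rot: [[-0.838, -0.183, 0.514], [-0.156, 0.983, 0.096], [-0.523, -0.0, -0.852]]
force: [-0.5, 0.4, -2.1]
opening: 48.9
grip_force: 62.7
```

```bash
python3 err.py
```

```text
t 28.23 pos in pocket [ -0.8   2.3 182.6] rot [0.01 0.02 0.02] F pocket [-1.4  0.5 -1.6] M [-0.12  0.32 -0.02] open 48.9
eef [481.1 116.2 200.3] q [ 0.16 -0.73  2.03  0.01  1.29 -1.6 ]
```

>>> move_arm:
  series: "0 -0.1 1 0 0 0;0 0 1.2 0 0 0;0 0 1.2 0 0 0;0 0 1.2 0 0 0;0 0 1.2 0 0 0;0 0 0.9 0 0 0;0 0 0 0 0 0;0 0 0 0 0 0"

```text
clock: 29.22
eef_pos: [515.8, 121.7, 143.1]
eef_rot: [[-0.838, -0.183, 0.514], [-0.156, 0.983, 0.096], [-0.523, -0.0, -0.852]]
force: [0.0, 1.0, -0.6]
opening: 49.1
grip_force: 62.8
```

```bash
python3 err.py
```

```text
t 29.23 pos in pocket [ -0.7   1.3 115.5] rot [0.01 0.02 0.02] F pocket [-0.1  1.  -0.7] M [-0.08  0.3  -0.  ] open 49.1
eef [515.8 121.7 143.1] q [ 0.16 -0.62  2.07  0.01  1.14 -1.6 ]
```

>>> move_arm:
  series: "0 0 0.3 0 0 0;0 0 0.25 0 0 0;0 0 0.15 0 0 0;0 0 0.1 0 0 0;0 0 0 0 0 0"

```text
clock: 29.85
eef_pos: [519.4, 122.4, 138.0]
eef_rot: [[-0.838, -0.183, 0.514], [-0.156, 0.983, 0.096], [-0.523, -0.0, -0.852]]
force: [-14.1, -4.0, 10.7]
opening: 49.0
grip_force: 64.9
```

```bash
python3 err.py
```

```text
t 29.85 pos in pocket [ -0.2   1.3 109.2] rot [0.   0.02 0.03] F pocket [-6.9 -1.4 16.7] M [-0.29  1.66  0.01] open 49.0
eef [519.4 122.4 138. ] q [ 0.16 -0.6   2.07  0.01  1.13 -1.6 ]
```

>>> move_arm:
  series: "0 0 -0.1 0 0 0;0 0 0 0 0 0;0 0 0 0 0 0;0 0 0 0 0 0"
  claw: -1

```text
clock: 30.35
eef_pos: [519.2, 122.3, 136.4]
eef_rot: [[-0.838, -0.183, 0.513], [-0.156, 0.983, 0.096], [-0.522, 0.0, -0.853]]
force: [-0.4, 0.2, 0.1]
opening: 85.8
grip_force: 0.0
```

>>> move_arm:
  series: "0 0 -2 0 0 0;0 0 -4 0 0 0;0 0 -5 0 0 0;0 0 0 0 0 0;0 0 0 0 0 0"

```text
clock: 30.98
eef_pos: [462.7, 111.8, 230.2]
eef_rot: [[-0.838, -0.183, 0.514], [-0.156, 0.983, 0.096], [-0.522, -0.0, -0.853]]
force: [0.5, -0.4, -0.5]
opening: 85.2
grip_force: 0.0
```

```bash
python3 - <<'E'
from err import *
err();s=arm.capture("scene");w=arm.capture("wrist");a=cv2.resize(s["pixels"][110:270,150:350],(500,400),interpolation=2);b=w["pixels"][60:300,190:370];b=cv2.resize(b,(300,400))
cv2.imwrite("pics/f.png",np.hstack([a,b])[:,:,::-1])
for n,z,l,b_ in(("blue",75,46,34),("yellow",105,41.5,29.5),("orange",135,37,25)):
    m,c=mask(w,n);h=cv2.approxPolyDP(cv2.convexHull(c),2.5,True)[:,0]
    P=proj(w,np.array([[l,b_,z],[l,-b_,z],[-l,-b_,z],[-l,b_,z]])@R(.184).T+[576,131.6,45]);print(n,h.tolist(),P.round().tolist())
E
```

```text
t 30.98 pos in pocket [ -1.2   1.3 218. ] rot [ 0.01 -0.02  0.01] F pocket [ 0.1 -0.5 -0.7] M [-0.04  0.27  0.  ] open 85.2
eef [462.7 111.8 230.2] q [ 0.15 -0.78  2.    0.02  1.37 -1.6 ]
blue [[315, 140], [318, 153], [243, 220], [240, 143]] [[315.0, 244.0], [242.0, 244.0], [238.0, 144.0], [317.0, 144.0]]
yellow [[313, 146], [317, 150], [317, 168], [246, 249], [242, 151], [251, 146]] [[313.0, 253.0], [243.0, 253.0], [239.0, 153.0], [316.0, 153.0]]
orange [[313, 154], [316, 158], [314, 256], [248, 256], [244, 157], [248, 154]] [[311.0, 263.0], [244.0, 263.0], [241.0, 164.0], [314.0, 164.0]]
```

View pics/f.png

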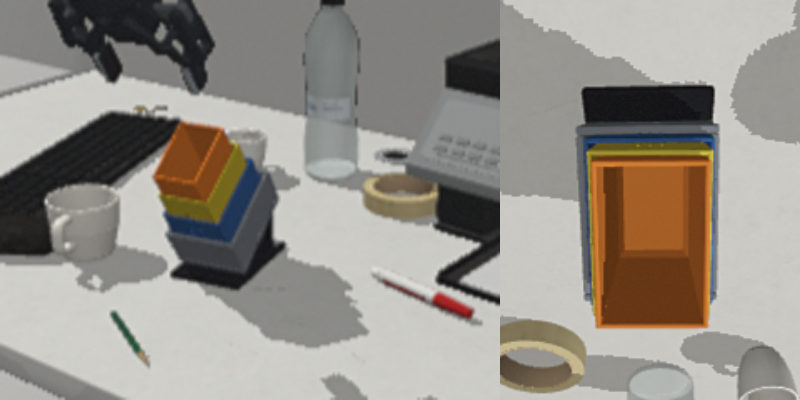

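```bash
python3 -c "
from rig import arm
print(arm.finish_job())"
```

```text
the job is handed in; nothing more can be done
None
```

The desk tidy is together and handed in at about 31 s: the blue, yellow and orange boxes went in in that order, each pushed until it stopped hard within 0.5 mm of the expected depth; everything is released, and the mug, marker and pencil were still in place in the last picture.

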